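Close up and lock the contact grill

ROBOT

A 6-joint arm with a two-finger parallel gripper is mounted at the origin on a cart in front of the work surface, level with it; the furniture and walls round the work are solid. World frame = base frame: x ahead of the robot, y to its left, z up, the work surface at z = 0. Lengths are in m, angles in rad, forces in N, time in s.
With the tool pointing down it reaches from about 0.4 to 0.825 m from the base axis. Payload 7 kg.
Tool frame: the origin (TCP) lies at the very end of the fingers, on their centre line; the grasp point (between the pads) lies robot.pinch_z behind it (robot.pinch_z is the distance from the TCP to the grasp point, in m); z points along the fingers, y is the line along which they close (so a half turn about z gives the same grasp; the last joint's range is limited). The gripper opens to 85 mm and grips with 20 to 120 N. Pads are 22 mm wide; open, the fingers measure 114 mm over their backs; the gripper's body (76 mm by 85 mm) begins 54 mm behind the grasp point. The pads swing forward as they close: fully open they stand 13 mm farther back than shut.
Start: joints at [1.636, 0.359, 0.012, 0, -1.224, -0.288], TCP at [0.149, 0.658, 0.198] pointing down, gripper open.
Joint ranges: [-3.07, 3.07], [-1.43, 2.12], [-1.02, 1.25], [-3.03, 1.67], [-3.05, -0], [-3.03, 3.03]. Speed limits (rad/s): [2.39, 2.39, 3.01, 3.14, 3.14, 3.14].

INTERFACE

Orientations are given as a rotation vector (axis times angle).
In Python, from bench import read_state, eyes, robot gives the robot as it stands.
- The arm moves only by the tool jog_arm, never from a script. Its argument "series" is a list of rows, each a list of 4 numbers: the shift along the world's x, y, z each as a share of 0.02 m, from -1 to 1, then the turn about the world's z as a share of 0.12 rad, from -1 to 1. A call has exactly 5 rows; each row shifts and turns the commanded pose from where the row before left it; what a row does not reach is not made up. A row lasts 1/8 s, in which the tool goes at most 62.5 mm and 10.7 degrees, less where a joint would pass 70% of its speed; a pose out of reach is approached as far as the arm can. A call with a number of a shift or a turn outside -1 to 1 is refused whole. A call with a gripper value outside its range is refused whole. "fingers" is the opening, from -1 (shut) to 1 (fully open), set as the call begins (left out, the last holds). The fingers move at their own pace and stop on an object; the grip force is fixed at half the most. Time passes only in rows, so rows that do not move let the fingers close, or fill a call up. It gives the time, the measured TCP pose, the force, the opening and the grip force at its end, in the units of the state.
- read_state(): the state, without advancing time (a new reading comes with each control period).
- eyes.read_camera(name): name is "scene" or "top"; returns a dict with "img" (400x640x3 uint8, red, green, blue), "fx", "fy", "cx", "cy" (pixels), "dist_coeffs" ([k1, k2, p1, p2, k3] as OpenCV has them; the pictures are not rectified), "pose" (4x4, takes a point from camera to world coordinates). Camera axes: x right, y up, looking along -z (the intrinsics and any distortion apply to the point x, -y, -z); pixel columns grow to the right and rows downward; lengths in m; the calibration is good to about 2 mm. A picture is of the moment at which its call begins. There is no depth.
- robot.close_job(): hands the job in; it is judged then, once.
The state is a dict: "clock": time; "joint_pos": joint angles; "qvel": joint speeds; "effort": joint torques, N m; "ee_pos": TCP position; "tcp_rot": TCP orientation; "contact_force": force on the tool from outside, world axes, zero at the start; "moment": the same for the moment, N m; "width": opening from 0.0 (shut) to 1.0 (fully open); "grasp_force": force on a finger pad.
Only numpy, scipy, OpenCV 4.12 (cv2) and the standard library are available. Lean on these libraries where they do the work, as an engineer would, in place of code of your own. Each camera call takes 0.05 s, during which the arm holds its last target. There are 200 camera calls.

TASK

The contact grill has been cleaned and is to be closed up for putting away. Using only your fingertips and grasping nothing, push the grease tray fully home under the front of the grill, then push the lid gently down until it is shut, and then push the little slide lock on top of the lid all the way across to the right so that the lid is locked. Do not pinch or lift anything, and leave the spice jars, tin, mug and brush where they stand.

Things in the scene. Friction and masses are not known exactly. Their poses are not given: they have to be found in the camera images.
- grill: Black and steel electric contact grill, fixed; base 180 mm deep (x), 210 mm wide (y), 60 mm high. Origin: centre of its underside on the worktop; -x points out of its front, roughly at the robot, +y to its left as the robot sees it, z up. Front face at x = -90 mm; under it a tunnel for the tray, 166 mm wide, 34 mm high, with a stop at its inner end.
- grease_tray: Loose dark tray on the worktop, partly in the tunnel under the grill; 125 mm deep (x), 160 mm wide, 28 mm high, 0.16 kg, moved by 1 to 3 N. Origin: centre of its underside; axes as the grill's. Home, against the stop, the origin is at x = -27.5 mm, y = 0 in the grill's frame, its front flush with the grill's; it starts 25 to 42 mm out.
- grill_lid (a joint): Lid angle in rad: 0 shut, grows as it opens upward about its rear edge; starts 0.9 to 1.25. A friction hinge holds it anywhere; closing takes up to 0.6 N m. The lid is a slab 206 mm wide, 34 mm thick, reaching from 7 to 175 mm before the hinge line; its bar handle (16 mm thick, 125 mm wide) ends 217 mm before it. Shut, the lid's top is at z = 107 mm, the handle's at 98 mm.
- lid_hinge (a point): Middle of the lid's hinge line, 85 mm behind the grill's origin (x = +85 mm) and 70 mm above the worktop; the hinge line is the grill's y axis.
- lid_edge (a point): Point of the lid's outer (upper) steel face, mid-width, near the front edge: 165 mm from the hinge line along the lid and 37 mm above it square to the lid. Its axes are the grill's when shut and turn with the lid; z points out of the outer face.
- lid_lock (a joint): Slide lock in m: 0 unlocked, 0.018 fully across (locked); it slides to the grill's -y, to the right as the robot sees it, takes about 2 N and stays where it is left. If it is pushed across before the lid is shut, its hook lands on the keeper and the lid stays ajar.
- lock_pad (a point): Middle of the lock's black thumb pad (20 mm along the grill's x, 22 mm along y, 12 mm proud of the lid's outer face; this point is 5 mm below its top). It rides on the lid 146 mm before the hinge line and starts 5 to 9 mm left of the lid's middle; with the lid shut this point is 114 mm above the worktop.
- spice_jar_a: Glass spice jar with a red cap, 45 mm across, 106 mm tall, loose, standing close to the grill's left side; origin under it. Leave alone.
- spice_jar_b: Glass spice jar with a red cap, 45 mm across, 106 mm tall, loose, standing close to the grill's left side; origin under it. Leave alone.
- tomato_tin: Small tin, 57 mm across, 72 mm tall, loose, near the worktop's edge, left of the grill's front; origin under it. Leave alone.
- mug: Grey-blue mug, 83 mm across and 117 mm over its handle, 94 mm tall, loose, in front of the sink; origin under it. Leave alone.
- dish_brush: Blue-green dish brush, 270 mm long, lying loose in front of the sink; origin under its middle. Leave alone.
- tray_front (a point): Middle of the tray's flat front panel (on its face, 62.5 mm in front of the tray's origin, 14 mm above the worktop): where to push. When the lid is down its handle overhangs this place.

How it is judged:
On the way, in this order (a step that is already met when the one before it is completed fails the run):
1. the grease tray is home while the lid is still up (x of grease_tray in the frame of grill above -0.0325 m and value of joint grill_lid above 0.3 rad), for 0.2 s.
2. the lid is down, the lock not yet across (value of joint grill_lid below 0.03 rad and value of joint lid_lock below 0.01 m), for 0.2 s.
At the end, for the whole second after the job is handed in: The grease tray is home to within 5 mm, the lid is shut (angle below 0.03 rad), the slide lock is at least 14 of its 18 mm across, everything is at rest (x of grease_tray in the frame of grill above -0.0325 m and value of joint grill_lid below 0.03 rad and value of joint lid_lock above 0.014 m and linear speed of grease_tray below 0.02 m/s); the robot touches nothing.
It fails at once if the grease tray is lifted (height (world z) of grease_tray above 0.012 m or angle between grease_tray's own z axis and vertical above 0.2 rad).
It fails at once if the lid is slammed (velocity of joint grill_lid below -2.5 rad/s).
It fails at once if the lid is pulled wider open instead of pushed down (value of joint grill_lid above 1.5 rad).
It fails at once if a bystander is pushed, tipped or lifted (distance of any of spice_jar_a, spice_jar_b, tomato_tin, mug, dish_brush from where it was at the start of the episode above 0.02 m or angle between any of spice_jar_a, spice_jar_b, tomato_tin, mug's own z axis and vertical above 0.3 rad).
It also fails if it takes over 58 s, if anything falls off the work surface, if the arm or the gripper's body presses on something with over 40 N, if the wrist force passes 120 N, or if a joint passes its speed limit or range.

## Working session

There is one attempt and no reset: what is moved stays moved. The work goes in short steps, Python scripts to look and compute and a tool call to move; the robot and the scene stay as the last step left them, time stands still between calls to the robot, and variables do not carry over. Pictures are saved under pics/ and viewed, at most 10 in all, crops included, and the job is handed in when it is done.

Besides the shell and the picture viewer there is one more tool, called after ">>>" by a JSON object that holds its "fn" and its "kwargs". jog_arm: Moves the arm, as the interface text tells. Its arguments: {"type":"object","properties":{"series":{"type":"array"},"fingers":{"type":"number"}},"required":["series"]}

```bash
mkdir -p pics; ls; python3 - <<'E'
from bench import read_state, eyes, robot
import cv2,numpy as np
s=read_state();print(s['clock'],s['ee_pos'],s['tcp_rot'],s['width'],robot.pinch_z)
for n in ("scene","top"):
    c=eyes.read_camera(n);cv2.imwrite(f'pics/{n}0.png',c['img'][:,:,::-1]);print(n,c['fx'],c['fy'],c['cx'],c['cy'],c['dist_coeffs'],np.round(c['pose'],4).tolist())
E
```

```text
pics
0.0 [0.14909576 0.65776814 0.19686502] [ 3.12043055e+00 -3.49334702e-01 -1.73643807e-05] 0.9989806530799074 0.0187
scene 374.56345848127023 374.56345848127023 319.53727298145697 196.03708724204222 [-0.0312936  0.         0.         0.         0.       ] [[-0.799, 0.4641, -0.3824, 0.1075], [-0.6013, -0.6243, 0.4987, 0.5872], [-0.0073, 0.6284, 0.7779, 0.9739], [0.0, 0.0, 0.0, 1.0]]
top 401.9583821900046 401.9583821900046 318.7683808311097 196.51613780752348 [-0.01223942  0.          0.          0.          0.        ] [[0.0235, 0.9968, -0.0759, 0.4769], [-0.9997, 0.0237, 0.0011, 0.0382], [0.0029, 0.0758, 0.9971, 1.1471], [0.0, 0.0, 0.0, 1.0]]
```

View pics/scene0.png

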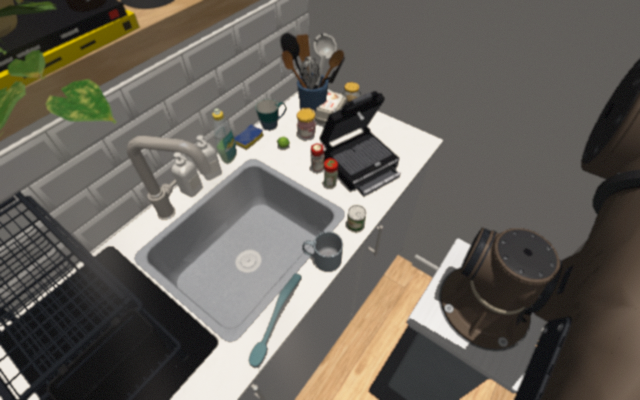

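View pics/top0.png

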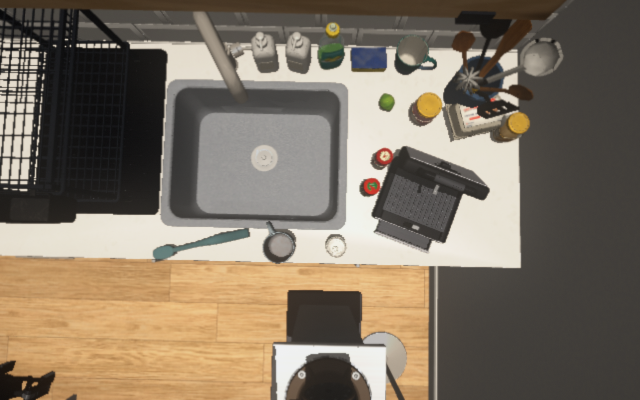

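The scene view shows the grill at around (360,155) with its lid up, and the tray front at around (380,182). In the top view the tray front runs from (375,235) to (428,250), and the red jar caps are at (384,157) and (372,186). The tin is at (336,245). I'll enlarge both views next.

```bash
python3 - <<'E'
import cv2,numpy as np
a=cv2.imread('pics/scene0.png')[85:200,305:415];b=cv2.imread('pics/top0.png')[140:255,360:495]
f=lambda m,k:cv2.resize(cv2.convertScaleAbs(m,alpha=1.6,beta=20),None,fx=k,fy=k,interpolation=cv2.INTER_CUBIC)
cv2.imwrite('pics/s1.png',f(a,5));cv2.imwrite('pics/t1.png',f(b,5))
E
```

```text
(no output)
```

View pics/s1.png

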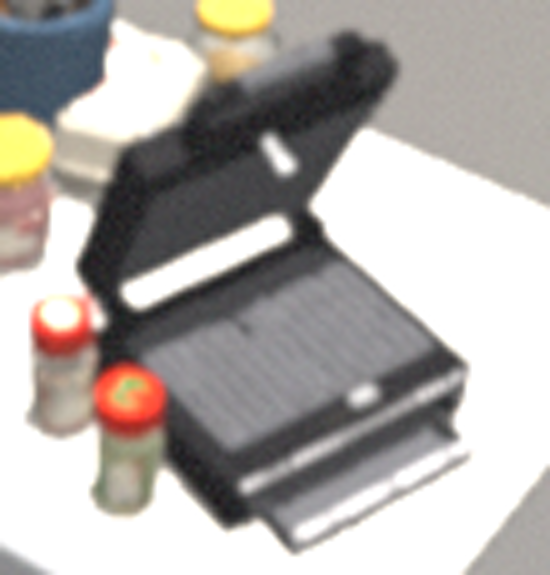

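View pics/t1.png

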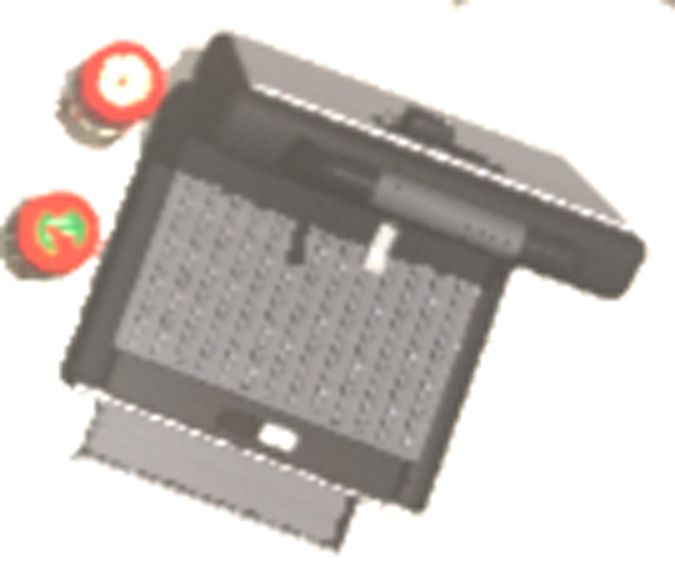

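In the top crop (5x, offset 360,140), the base front top corners are about (65,380) and (420,512). The tray's top front corners are about (78,455) and (338,550). The lid's outer front edge runs from (245,85) to (640,230). I'll turn these into world points.

```bash
cat > h.py <<'E'
import numpy as np,cv2
from bench import read_state, eyes, robot
C={n:eyes.read_camera(n) for n in("top","scene")}
def ray(n,u,v):
    c=C[n];K=np.array([[c['fx'],0,c['cx']],[0,c['fy'],c['cy']],[0,0,1]])
    x,y=cv2.undistortPoints(np.array([[[u,v]]],float),K,np.array(c['dist_coeffs']))[0,0]
    P=np.array(c['pose']);return P[:3,3],P[:3,:3]@np.array([x,-y,-1])
def onz(n,u,v,z):
    o,d=ray(n,u,v);return o+d*(z-o[2])/d[2]
def two(a,b):
    (o1,d1),(o2,d2)=ray("top",*a),ray("scene",*b)
    t=np.linalg.lstsq(np.c_[d1,-d2],o2-o1,rcond=None)[0]
    p,q=o1+d1*t[0],o2+d2*t[1];return (p+q)/2,np.linalg.norm(p-q)
T=lambda x,y:(x/5+360-.4,y/5+140-.4)
S=lambda x,y:(x/5+305-.4,y/5+85-.4)
E
cat > m.py <<'E'
from h import *
np.set_printoptions(precision=4,suppress=True)
L,R=onz("top",*T(65,380),.06),onz("top",*T(420,512),.06)
print('base front',L,R,'w',np.linalg.norm(L-R))
tl,tr=onz("top",*T(78,455),.028),onz("top",*T(338,550),.028)
print('tray front',tl,tr,'w',np.linalg.norm(tl-tr))
sl,sr=onz("scene",*S(297,548),.0),onz("scene",*S(468,455),.028)
print('scene tray',onz("scene",*S(285,535),.028),sr)
print('scene base',onz("scene",*S(240,485),.06),onz("scene",*S(465,375),.06))
# grill outline: min-area fit of front edge => yaw
for a,b in((L,R),(tl,tr)):
    d=a-b;print('yaw',np.arctan2(-d[0],d[1]))
d=(L-R)/np.linalg.norm(L-R);yaw=np.arctan2(-d[0],d[1]);ex=np.array([np.cos(yaw),np.sin(yaw)]);ey=np.array([-ex[1],ex[0]])
O=(L+R)[:2]/2+.09*ex;print('grill O',O)
G=lambda p:np.array([(p[:2]-O)@ex,(p[:2]-O)@ey,p[2]])
print('tray in G',G(tl),G(tr))
for u in((245,85),(640,230),(442,157)):
    o,dr=ray("top",*T(*u));best=None
    o2=np.array([*((o[:2]-O)@np.c_[ex,ey]),o[2]]);d2=np.array([*(dr[:2]@np.c_[ex,ey]),dr[2]])
    ts=np.linspace(.7,1.3,6000);P=o2+ts[:,None]*d2
    r=np.hypot(P[:,0]-.085,P[:,2]-.07);i=np.argmin(abs(r-np.hypot(.175,.037))+ (P[:,2]<.1)*9)
    p=P[i];print('lid edge G',p,'ang',np.arctan2(p[2]-.07,.085-p[0])-np.arctan2(.037,.175))
for n,u in(("jar",(122,82)),("jar",(58,232))): 
    p=onz("top",*T(*u),.106);print(n,p,G(p))
p=onz("top",336,245,.072);print('tin',p,G(p))
E
python3 m.py
```

```text
base front [ 0.5114 -0.1097  0.06  ] [ 0.4447 -0.3022  0.06  ] w 0.20369512089378117
tray front [ 0.4709 -0.1219  0.028 ] [ 0.4218 -0.2667  0.028 ] w 0.1529371971242323
scene tray [ 0.4732 -0.1163  0.028 ] [ 0.4119 -0.2497  0.028 ]
scene base [ 0.507  -0.1104  0.06  ] [ 0.4394 -0.2845  0.06  ]
yaw -0.3332675432912356
yaw -0.32698269309725414
grill O [ 0.5631 -0.2354]
tray in G [-0.1242  0.0771  0.028 ] [-0.1233 -0.0758  0.028 ]
lid edge G [0.0506 0.0926 0.2455] ang 1.1689225720733514
lid edge G [ 0.0509 -0.0972  0.2456] ang 1.170337651393906
lid edge G [ 0.0508 -0.0021  0.2456] ang 1.1702445471069267
jar [ 0.6666 -0.1313  0.106 ] [0.0638 0.1323 0.106 ]
jar [ 0.5868 -0.0988  0.106 ] [-0.0222  0.1369  0.106 ]
tin [ 0.4306 -0.0118  0.072 ] [-0.1984  0.168   0.072 ]
```

The measurements agree with each other. The grill is at (0.563, -0.235) with yaw -0.33, the tray is about 34 mm out, and the lid is at about 1.17 rad. I'll start moving across.

>>> {"fn": "jog_arm", "kwargs": {"series": [[1,-1,0,-0.9],[1,-1,0,0],[1,-1,0,0],[1,-1,0,0],[1,-1,0,0]], "fingers": -1}}

```text
clock: 0.82
ee_pos: [0.2506, 0.5568, 0.198]
tcp_rot: [-3.098, 0.517, -0.0]
contact_force: [-0.3, 0.6, 0.8]
width: -0.005
grasp_force: 0.0
```

>>> {"fn": "jog_arm", "kwargs": {"series": [[1,-1,0,0],[1,-1,0,0],[1,-1,0,0],[1,-1,0,0],[1,-1,0,0]]}}

```text
clock: 1.45
ee_pos: [0.3504, 0.4567, 0.198]
tcp_rot: [-3.098, 0.517, -0.0]
contact_force: [-0.6, 0.2, -0.0]
width: 0.003
grasp_force: 0.0
```

>>> {"fn": "jog_arm", "kwargs": {"series": [[1,-1,0,0],[1,-1,0,0],[1,-1,0,0],[1,-1,0,0],[1,-1,0,0]]}}

```text
clock: 2.08
ee_pos: [0.4502, 0.3565, 0.198]
tcp_rot: [-3.098, 0.517, -0.0]
contact_force: [1.1, 0.4, 0.1]
width: 0.001
grasp_force: 0.0
```

>>> {"fn": "jog_arm", "kwargs": {"series": [[0,-1,0,0],[0,-1,0,0],[0,-1,0,0],[0,-1,0,0],[0,-1,0,0]]}}

```text
clock: 2.7
ee_pos: [0.4489, 0.2571, 0.198]
tcp_rot: [-3.099, 0.516, -0.0]
contact_force: [0.2, -0.8, 0.6]
width: -0.003
grasp_force: 0.0
```

>>> {"fn": "jog_arm", "kwargs": {"series": [[0,-1,0,0],[0,-1,0,0],[0,-1,0,0],[0,-1,0,0],[0,-1,0,0]]}}

```text
clock: 3.32
ee_pos: [0.4491, 0.1569, 0.1978]
tcp_rot: [3.099, -0.517, 0.0]
contact_force: [0.5, 0.2, 0.4]
width: -0.002
grasp_force: 0.0
```

>>> {"fn": "jog_arm", "kwargs": {"series": [[0,-1,0,0],[0,-1,0,0],[0,-1,0,0],[0,-1,0,0],[0,-1,0,0]]}}

```text
clock: 3.95
ee_pos: [0.4491, 0.0569, 0.1978]
tcp_rot: [3.099, -0.517, 0.0]
contact_force: [-0.4, 0.4, -0.2]
width: -0.0
grasp_force: 0.0
```

>>> {"fn": "jog_arm", "kwargs": {"series": [[0,-1,0,0],[0,-1,0,0],[0,-1,0,0],[0,-1,0,0],[0,-1,0,0]]}}

```text
clock: 4.58
ee_pos: [0.449, -0.043, 0.1978]
tcp_rot: [-3.099, 0.517, -0.0]
contact_force: [0.3, -0.7, 0.2]
width: 0.001
grasp_force: 0.0
```

>>> {"fn": "jog_arm", "kwargs": {"series": [[-0.45,-1,0,0],[-0.45,-1,0,0],[-0.45,-1,0,0],[-0.45,-1,0,0],[-0.45,-1,0,0]]}}

```text
clock: 5.2
ee_pos: [0.4035, -0.1429, 0.1978]
tcp_rot: [-3.099, 0.517, -0.0]
contact_force: [-0.5, 0.2, 0.5]
width: 0.001
grasp_force: 0.0
```

>>> {"fn": "jog_arm", "kwargs": {"series": [[0,-1,0,0],[0,-1,0,0],[0,0,-1,0],[0,0,-1,0],[0,0,-1,0]]}}

```text
clock: 5.82
ee_pos: [0.4038, -0.1824, 0.1373]
tcp_rot: [-3.099, 0.518, -0.0]
contact_force: [0.4, -1.2, 0.3]
width: -0.0
grasp_force: 0.0
```

>>> {"fn": "jog_arm", "kwargs": {"series": [[0,0,-1,0],[0,0,-1,0],[0,0,-1,0],[0,0,-1,0],[0,0,-1,0]]}}

```text
clock: 6.45
ee_pos: [0.4039, -0.1823, 0.0372]
tcp_rot: [3.099, -0.517, 0.0]
contact_force: [0.7, 0.6, -0.9]
width: -0.003
grasp_force: 0.0
```

>>> {"fn": "jog_arm", "kwargs": {"series": [[0,0,-0.6,0],[0,0,-0.5,0],[0.47,-0.16,0,0],[0.47,-0.16,0,0],[0.24,-0.08,0,0]]}}

```text
clock: 7.08
ee_pos: [0.4293, -0.19, 0.0163]
tcp_rot: [-3.099, 0.517, -0.002]
contact_force: [-0.6, -0.4, 0.0]
width: -0.001
grasp_force: 0.0
```

>>> {"fn": "jog_arm", "kwargs": {"series": [[0.24,-0.08,0,0],[0.24,-0.08,0,0],[0.24,-0.08,0,0],[0.24,-0.08,0,0],[0.24,-0.08,0,0]]}}

```text
clock: 7.7
ee_pos: [0.4521, -0.1978, 0.0158]
tcp_rot: [3.099, -0.517, -0.0]
contact_force: [0.3, 0.0, -0.1]
width: -0.001
grasp_force: 0.0
```

>>> {"fn": "jog_arm", "kwargs": {"series": [[0.24,-0.08,0,0],[0.24,-0.08,0,0],[0.15,-0.05,0,0],[0,0,0,0],[0,0,0,0]]}}

```text
clock: 8.32
ee_pos: [0.4641, -0.2019, 0.0158]
tcp_rot: [-3.099, 0.517, 0.0]
contact_force: [0.5, -0.1, 0.3]
width: 0.004
grasp_force: 0.0
```

```bash
python3 - <<'E'
from h import *
f=lambda m,k:cv2.resize(cv2.convertScaleAbs(m[:,:,::-1],alpha=1.6,beta=20),None,fx=k,fy=k,interpolation=cv2.INTER_CUBIC)
a=f(C['scene']['img'][100:200,330:420],4);b=f(C['top']['img'][140:240+20,360:470],4)
h=max(a.shape[0],b.shape[0]);p=lambda m:cv2.copyMakeBorder(m,0,h-m.shape[0],0,0,cv2.BORDER_CONSTANT)
cv2.imwrite('pics/p2.png',np.hstack([p(a),p(b)][:2])[:600,:800]);print(read_state()['contact_force'])
E
```

```text
[ 0.2086914   1.15187381 -0.51450634]
```

View pics/p2.png

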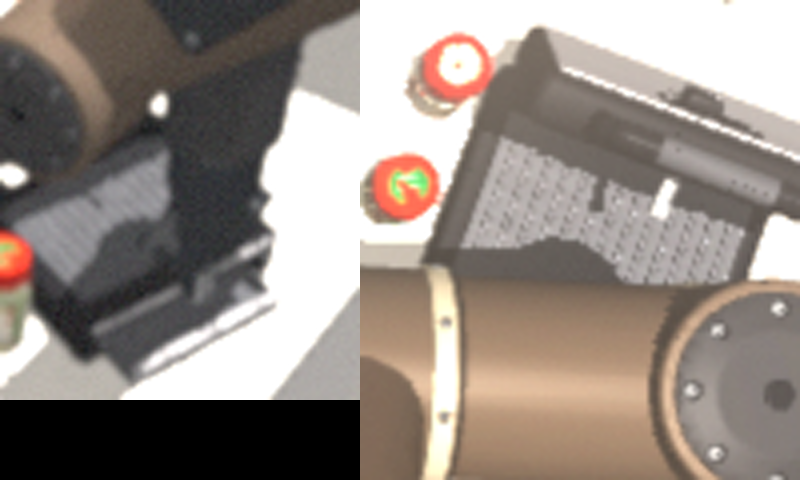

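The scene crop shows the fingertip near crop pixel (205,295). The tray front is still at (140,370) to (270,300), so it looks unmoved. I'll check this by projecting the TCP into the image.

```bash
cat >> h.py <<'E'
def proj(n,p):
    c=C[n];P=np.array(c['pose']);q=P[:3,:3].T@(np.array(p)-P[:3,3]);q=q*[1,-1,-1]
    K=np.array([[c['fx'],0,c['cx']],[0,c['fy'],c['cy']],[0,0,1]])
    return cv2.projectPoints(q[None],np.zeros(3),np.zeros(3),K,np.array(c['dist_coeffs']))[0].ravel()
O=np.array([.563,-.235]);yaw=-.331;ex=np.array([np.cos(yaw),np.sin(yaw)]);ey=np.array([-ex[1],ex[0]])
W=lambda x,y,z:[*(O+x*ex+y*ey),z]
E
python3 - <<'E'
from h import *
s=read_state();print('tcp',s['ee_pos'],proj('scene',s['ee_pos']))
im=cv2.imread('pics/scene0.png');im2=C['scene']['img'][:,:,::-1].copy()
def c(m,a):
    k=6;m=cv2.resize(cv2.convertScaleAbs(m[140:200,340:405],alpha=1.6,beta=20),None,fx=k,fy=k,interpolation=cv2.INTER_CUBIC)
    for p,col in a:
        u=proj('scene',p);cv2.circle(m,tuple(int((u[i]-[340,140][i]+.5)*k) for i in(0,1)),3,col,-1)
    return m
g=(0,255,0);r=(0,0,255);b=(255,0,0)
pts=[(W(-.124,y,z),g) for y in(-.08,.08) for z in(0,.028)]+[(W(-.09,y,z),r) for y in(-.105,.105) for z in(0,.06)]+[(s['ee_pos'],b)]
cv2.imwrite('pics/p3.png',np.hstack([c(im,pts),c(im2,pts)]))
E
```

```text
tcp [ 0.46426899 -0.20187565  0.01584255] [377.20151639 179.54068358]
```

View pics/p3.png

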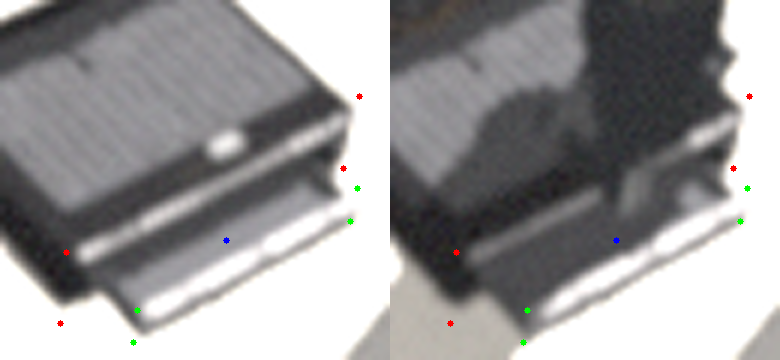

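The projected TCP (blue) falls behind the tray's front strip. The finger may be above or inside the tray, or its dark tip may be lost in the shadow. I'll look once more with the shadows lifted.

```bash
python3 - <<'E'
from h import *
m=C['scene']['img'][125:200,345:415,::-1].astype(float)
for i in range(15): m+=eyes.read_camera('scene')['img'][125:200,345:415,::-1]
m=255*np.clip(m/16/255,0,1)**.4
cv2.imwrite('pics/p4.png',cv2.resize(m,None,fx=8,fy=8,interpolation=cv2.INTER_LANCZOS4).clip(0,255))
E
```

```text
[ WARN:0@6.326] global loadsave.cpp:1063 imwrite_ Unsupported depth image for selected encoder is fallbacked to CV_8U.
```

View pics/p4.png

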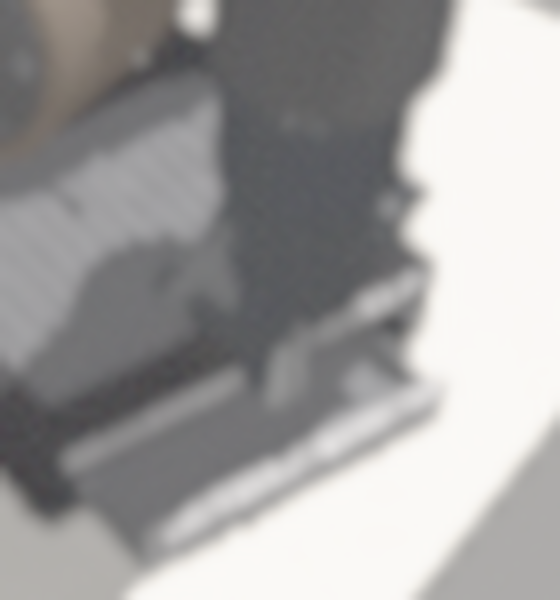

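The fingertip ends at crop (275,405), clearly above the tray, so it passed over the rim and pushed nothing. I'll triangulate known points to check the height datum while backing out.

>>> {"fn": "jog_arm", "kwargs": {"series": [[0,0,1,0],[-0.95,0.33,0,0],[-0.95,0.33,0,0],[-0.95,0.33,0,0],[0,0,0,0]]}}

```text
clock: 10.0
ee_pos: [0.4063, -0.1819, 0.036]
tcp_rot: [-3.099, 0.517, 0.0]
contact_force: [1.3, 0.2, 0.4]
width: 0.001
grasp_force: 0.0
```

```bash
python3 - <<'E'
from h import *
np.set_printoptions(precision=4,suppress=True)
for n,a,b in(("jarA cap .106",(122,82),(63,315)),("jarB cap .106",(58,232),(130,388)),("base FL .06",(65,380),(235,488)),("base FR .06",(420,512),(465,372)),("tray FL .028",(78,455),(290,540)),("tray FR .028",(338,550),(468,452)),("latch",(278,437),(364,394))):
    print(n,*two(T(*a),S(*b)))
# worktop front edge lines and tin cap
import cv2
for n in C:
    im=C[n]['img'];hsv=cv2.cvtColor(im,cv2.COLOR_RGB2HSV)
    m=((hsv[...,0]<8)|(hsv[...,0]>172))&(hsv[...,1]>150)&(hsv[...,2]>90)
    k,l,st,ce=cv2.connectedComponentsWithStats(m.astype(np.uint8))
    print(n,[(st[i,4],ce[i].round(1)) for i in range(1,k) if st[i,4]>8])
print(read_state()['ee_pos'])
E
```

```text
jarA cap .106 [ 0.6668 -0.1318  0.1037] 0.0006141930270757974
jarB cap .106 [ 0.5865 -0.0979  0.1113] 0.0005508159784887347
base FL .06 [ 0.5112 -0.1108  0.0538] 0.0007885204878871437
base FR .06 [ 0.4461 -0.3069  0.0408] 0.00459263900491563
tray FL .028 [ 0.4716 -0.1229  0.0175] 0.0016705800849291586
tray FR .028 [ 0.4207 -0.2731  0.0044] 0.00022366243295494237
latch [ 0.4833 -0.2242  0.0645] 0.0001876484486024208
top [(np.int32(112), array([383.7, 156.6])), (np.int32(144), array([371.1, 186.5]))]
scene [(np.int32(22), array([113.4,  13.5])), (np.int32(48), array([317.4, 151.1])), (np.int32(110), array([330.4, 164.7]))]
[ 0.4081 -0.1822  0.0362]
```

>>> {"fn": "jog_arm", "kwargs": {"series": [[0,0,-0.7,0],[0,0,-0.6,0],[0,0,-0.2,0],[0,0,0,0],[0,0,0,0]]}}

```text
clock: 10.72
ee_pos: [0.4077, -0.1821, 0.006]
tcp_rot: [3.099, -0.517, 0.001]
contact_force: [-0.6, -0.9, -0.1]
width: 0.002
grasp_force: 0.0
```

```bash
python3 - <<'E'
from h import *
s=read_state();print(s['ee_pos'],s['contact_force'],proj('scene',s['ee_pos']))
m=C['scene']['img'][125:205,340:420,::-1].astype(float)
m=255*np.clip(m/255,0,1)**.5
cv2.imwrite('pics/p5.png',cv2.resize(m,None,fx=7,fy=7,interpolation=cv2.INTER_CUBIC).clip(0,255).astype(np.uint8))
E
```

```text
[ 0.40766688 -0.18211875  0.00612244] [-0.53401522 -0.31147795  0.1539449 ] [388.28254243 192.59943984]
```

View pics/p5.png

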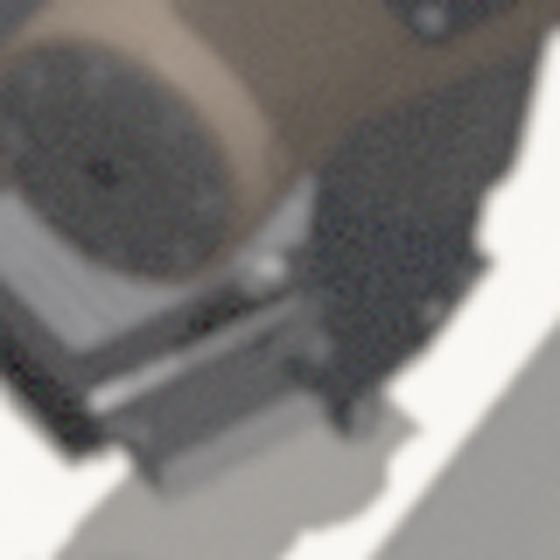

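The fingertip appears at about (389,186), but the reported TCP projects to (388,193). The real tip therefore sits about 18 mm above the reported TCP. I'll probe downward gently.

>>> {"fn": "jog_arm", "kwargs": {"series": [[0,0,-0.2,0],[0,0,-0.2,0],[0,0,0,0],[0,0,0,0],[0,0,0,0]]}}

```text
clock: 11.45
ee_pos: [0.4074, -0.1821, -0.0022]
tcp_rot: [3.099, -0.517, 0.0]
contact_force: [0.2, -0.0, -0.2]
width: 0.001
grasp_force: 0.0
```

>>> {"fn": "jog_arm", "kwargs": {"series": [[0,0,-0.2,0],[0,0,-0.15,0],[0,0,0,0],[0,0,0,0],[0,0,0,0]]}}

```text
clock: 12.08
ee_pos: [0.4074, -0.1821, -0.0091]
tcp_rot: [-3.099, 0.517, -0.0]
contact_force: [0.3, -0.7, -0.4]
width: -0.003
grasp_force: 0.0
```

>>> {"fn": "jog_arm", "kwargs": {"series": [[0.47,-0.16,0,0],[0.47,-0.16,0,0],[0.24,-0.08,0,0],[0.24,-0.08,0,0],[0.24,-0.08,0,0]]}}

```text
clock: 12.7
ee_pos: [0.4405, -0.1934, -0.0094]
tcp_rot: [3.099, -0.517, -0.001]
contact_force: [-0.9, 1.0, 0.3]
width: 0.002
grasp_force: 0.5
```

>>> {"fn": "jog_arm", "kwargs": {"series": [[0.24,-0.08,0,0],[0.24,-0.08,0,0],[0.24,-0.08,0,0],[0,0,0,0],[0,0,0,0]]}}

```text
clock: 13.32
ee_pos: [0.4551, -0.1981, -0.0091]
tcp_rot: [-3.099, 0.517, -0.001]
contact_force: [-0.4, 0.0, -0.6]
width: 0.001
grasp_force: 0.0
```

>>> {"fn": "jog_arm", "kwargs": {"series": [[0.2,-0.07,0,0],[0.2,-0.07,0,0],[0.1,-0.03,0,0],[0.1,-0.03,0,0],[0,0,0,0]]}}

```text
clock: 13.95
ee_pos: [0.4663, -0.202, -0.0094]
tcp_rot: [3.099, -0.518, -0.002]
contact_force: [-3.0, 1.4, 1.9]
width: 0.002
grasp_force: 1.8
```

```bash
python3 - <<'E'
from h import *
s=read_state();p=s['ee_pos'];print(p,(p[:2]-O)@ex,s['contact_force'],proj('scene',p))
m=C['scene']['img'][125:205,340:420,::-1].astype(float)
m=255*np.clip(m/255,0,1)**.5
cv2.imwrite('pics/p6.png',cv2.resize(m,None,fx=7,fy=7,interpolation=cv2.INTER_CUBIC).clip(0,255).astype(np.uint8))
E
```

```text
[ 0.46631005 -0.20204294 -0.00938051] -0.10215209180768692 [-3.64924223  0.31625017  0.12139828] [375.90478503 184.07540735]
```

View pics/p6.png

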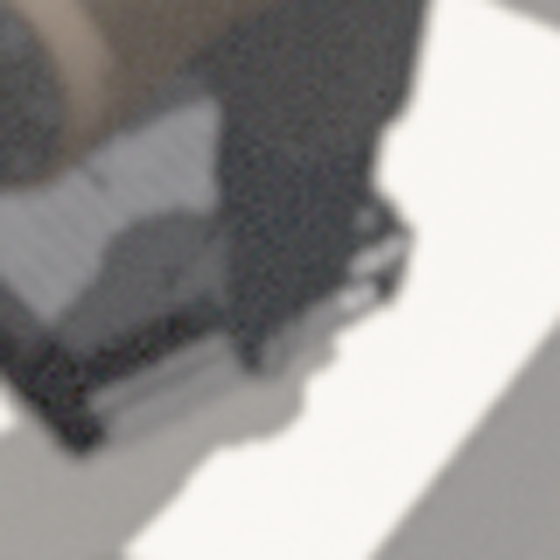

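The tray front is now nearly flush with the grill and the force is rising. I'll press until it meets the stop.

>>> {"fn": "jog_arm", "kwargs": {"series": [[0.1,-0.03,0,0],[0.1,-0.03,0,0],[0.1,-0.03,0,0],[0,0,0,0],[0,0,0,0]]}}

```text
clock: 14.68
ee_pos: [0.4656, -0.2027, -0.0104]
tcp_rot: [-3.098, 0.52, 0.018]
contact_force: [-19.2, 10.8, 13.7]
width: -0.003
grasp_force: 10.8
```

The force is 26 N with no movement, so the tray is against the stop. I'll back off and rise, then plan the lid arc.

>>> {"fn": "jog_arm", "kwargs": {"series": [[-0.47,0.16,0,0],[-0.95,0.33,0,0],[-0.95,0.33,0,0],[0,0,1,0],[0,0,1,0]]}}

```text
clock: 15.3
ee_pos: [0.4266, -0.1875, 0.0317]
tcp_rot: [3.099, -0.516, 0.004]
contact_force: [0.8, -0.3, -1.1]
width: -0.005
grasp_force: 0.0
```

>>> {"fn": "jog_arm", "kwargs": {"series": [[0,0,1,0],[0,0,1,0],[0,0,1,0],[0,0,1,0],[0,0,1,0]]}}

```text
clock: 15.92
ee_pos: [0.4267, -0.1876, 0.132]
tcp_rot: [-3.099, 0.517, -0.005]
contact_force: [-0.7, -0.3, 0.5]
width: 0.0
grasp_force: 0.0
```

>>> {"fn": "jog_arm", "kwargs": {"series": [[0,0,1,0],[0,0,1,0],[0,0,1,0],[0,0,1,0],[0,0,1,0]]}}

```text
clock: 16.55
ee_pos: [0.4266, -0.1876, 0.232]
tcp_rot: [-3.099, 0.517, -0.004]
contact_force: [0.1, 0.9, 0.1]
width: -0.0
grasp_force: 0.0
```

>>> {"fn": "jog_arm", "kwargs": {"series": [[0,0,1,0],[0,0,1,0],[0,0,1,0],[0,0,1,0],[0,0,1,0]]}}

```text
clock: 17.18
ee_pos: [0.4264, -0.1877, 0.332]
tcp_rot: [-3.099, 0.517, -0.004]
contact_force: [1.3, -0.4, -0.5]
width: 0.001
grasp_force: 0.0
```

```bash
python3 - <<'E'
from h import *
np.set_printoptions(precision=4,suppress=True)
s=read_state();print(s['ee_pos'],s['tcp_rot'],s['contact_force'])
# refine grill pose / tray check: front line from top view red jar positions
def wp(th,sd=.165,c=.037,y=-.05,gap=0):
    c+=gap;x=.085-sd*np.cos(th)+c*np.sin(th)+.011;z=.07+sd*np.sin(th)+c*np.cos(th)-.0187
    return np.array(W(x,y,z))
print('approach gap25',wp(1.17,gap=.025))
p=None
for th in np.arange(1.25,-.13,-.1):
    q=wp(th);print(round(th,2),q,'' if p is None else (q-p)/.02);p=q
E
```

```text
[ 0.4273 -0.188   0.3335] [ 3.0986 -0.517   0.0095] [-0.0697 -0.8728 -0.0076]
approach gap25 [ 0.6306 -0.3111  0.2274]
1.25 [ 0.6215 -0.308   0.2195] 
1.15 [ 0.6057 -0.3026  0.217 ] [-0.7903  0.2716 -0.1265]
1.05 [ 0.5902 -0.2972  0.2128] [-0.7744  0.2661 -0.2093]
0.95 [ 0.5752 -0.2921  0.207 ] [-0.7507  0.258  -0.29  ]
0.85 [ 0.5608 -0.2871  0.1997] [-0.7196  0.2473 -0.3678]
0.75 [ 0.5472 -0.2824  0.1908] [-0.6813  0.2341 -0.4419]
0.65 [ 0.5345 -0.2781  0.1806] [-0.6362  0.2186 -0.5116]
0.55 [ 0.5228 -0.2741  0.1691] [-0.5847  0.2009 -0.5762]
0.45 [ 0.5123 -0.2704  0.1564] [-0.5274  0.1812 -0.635 ]
0.35 [ 0.503  -0.2672  0.1426] [-0.4648  0.1597 -0.6875]
0.25 [ 0.495  -0.2645  0.128 ] [-0.3975  0.1366 -0.7332]
0.15 [ 0.4885 -0.2623  0.1125] [-0.3263  0.1121 -0.7715]
0.05 [ 0.4834 -0.2605  0.0965] [-0.2519  0.0866 -0.8021]
-0.05 [ 0.4799 -0.2593  0.08  ] [-0.1749  0.0601 -0.8247]
```

>>> {"fn": "jog_arm", "kwargs": {"series": [[0.97,-0.57,0,0],[0.97,-0.57,0,0],[0.97,-0.57,0,0],[0.97,-0.57,0,0],[0.97,-0.57,0,0]]}}

```text
clock: 17.9
ee_pos: [0.5237, -0.245, 0.3304]
tcp_rot: [3.099, -0.517, 0.002]
contact_force: [0.3, 0.4, 0.1]
width: -0.003
grasp_force: 0.0
```

>>> {"fn": "jog_arm", "kwargs": {"series": [[0.97,-0.57,0,0],[0.97,-0.57,0,0],[0.97,-0.57,0,0],[0.97,-0.57,0,0],[0.97,-0.57,0,0]]}}

```text
clock: 18.52
ee_pos: [0.6207, -0.302, 0.3302]
tcp_rot: [3.099, -0.517, 0.001]
contact_force: [-0.1, -0.3, 0.9]
width: -0.0
grasp_force: 0.0
```

>>> {"fn": "jog_arm", "kwargs": {"series": [[0.97,-0.57,0,0],[0,0,-1,0],[0,0,-1,0],[0,0,-1,0],[0,0,-1,0]]}}

```text
clock: 19.15
ee_pos: [0.6394, -0.313, 0.2495]
tcp_rot: [3.099, -0.517, 0.001]
contact_force: [-0.1, -0.5, 0.8]
width: 0.0
grasp_force: 0.0
```

>>> {"fn": "jog_arm", "kwargs": {"series": [[0,0,-0.7,0],[0,0,-0.7,0],[-0.5,0.17,0,0],[-0.5,0.17,0,0],[-0.5,0.17,0,0]]}}

```text
clock: 19.77
ee_pos: [0.6085, -0.3026, 0.2239]
tcp_rot: [3.099, -0.517, 0.003]
contact_force: [-0.8, 0.8, -0.6]
width: -0.0
grasp_force: 0.0
```

>>> {"fn": "jog_arm", "kwargs": {"series": [[-0.5,0.17,-0.1,0],[-0.5,0.17,-0.12,0],[-0.4,0.13,-0.13,0],[-0.38,0.13,-0.15,0],[-0.37,0.13,-0.15,0]]}}

```text
clock: 20.4
ee_pos: [0.5659, -0.288, 0.2098]
tcp_rot: [3.099, -0.517, 0.001]
contact_force: [2.1, 0.3, 2.0]
width: 0.002
grasp_force: 1.0
```

>>> {"fn": "jog_arm", "kwargs": {"series": [[-0.36,0.12,-0.22,0],[-0.36,0.12,-0.24,0],[-0.34,0.12,-0.26,0],[-0.34,0.12,-0.28,0],[-0.32,0.11,-0.3,0]]}}

```text
clock: 21.02
ee_pos: [0.53, -0.2759, 0.187]
tcp_rot: [3.098, -0.516, -0.0]
contact_force: [-12.9, 13.1, 34.2]
width: 0.0
grasp_force: 18.6
```

>>> {"fn": "jog_arm", "kwargs": {"series": [[-0.32,0.11,-0.3,0],[-0.3,0.1,-0.32,0],[-0.28,0.1,-0.34,0],[-0.26,0.09,-0.36,0],[-0.25,0.09,-0.37,0]]}}

```text
clock: 21.65
ee_pos: [0.4898, -0.2617, 0.1514]
tcp_rot: [-3.094, 0.518, 0.034]
contact_force: [-46.4, 35.8, 51.7]
width: -0.001
grasp_force: 37.5
```

The force is directed toward the grill's -x and up, so the tip has slipped over the lid's front edge. I'll back out upward and re-measure.

>>> {"fn": "jog_arm", "kwargs": {"series": [[0,0,0.5,0],[0,0,0.5,0],[0,0,0.5,0],[0,0,0.5,0],[0,0,0.5,0]]}}

```text
clock: 22.28
ee_pos: [0.5035, -0.2667, 0.2005]
tcp_rot: [3.099, -0.517, -0.0]
contact_force: [0.1, -0.4, 0.3]
width: 0.005
grasp_force: 0.0
```

>>> {"fn": "jog_arm", "kwargs": {"series": [[0,0,1,0],[0,0,1,0],[0,0,1,0],[0,0,1,0],[0,0,1,0]]}}

```text
clock: 22.9
ee_pos: [0.5034, -0.2666, 0.3009]
tcp_rot: [-3.099, 0.517, 0.0]
contact_force: [-0.4, -0.4, -0.2]
width: -0.002
grasp_force: 0.0
```

>>> {"fn": "jog_arm", "kwargs": {"series": [[-0.9,0.6,0,0],[-0.9,0.6,0,0],[-0.9,0.6,0,0],[-0.5,1,0,0],[0,1,0,0]]}}

```text
clock: 23.52
ee_pos: [0.4387, -0.1902, 0.3006]
tcp_rot: [-3.098, 0.518, -0.001]
contact_force: [-0.2, 0.1, 0.4]
width: -0.002
grasp_force: 0.0
```

>>> {"fn": "jog_arm", "kwargs": {"series": [[0,1,0,0],[0,1,0,0],[0,1,0,0],[0,1,0,0],[0,1,0,0]]}}

```text
clock: 24.15
ee_pos: [0.4394, -0.0899, 0.3004]
tcp_rot: [-3.099, 0.517, -0.0]
contact_force: [0.0, -0.5, 0.1]
width: 0.002
grasp_force: 0.0
```

```bash
python3 - <<'E'
from h import *
s=read_state();print(s['clock'],s['ee_pos'],s['contact_force'])
f=lambda m:cv2.resize((255*(m[:,:,::-1]/255.)**.5).astype(np.uint8),None,fx=4,fy=4,interpolation=cv2.INTER_CUBIC)
a=f(C['scene']['img'][85:205,310:405]);b=f(C['top']['img'][135:255,370:475])
cv2.imwrite('pics/p7.png',np.hstack([a,b]))
E
```

```text
24.25 [ 0.43944702 -0.0893755   0.30040484] [-0.77480315  0.5205837   0.66936554]
```

View pics/p7.png

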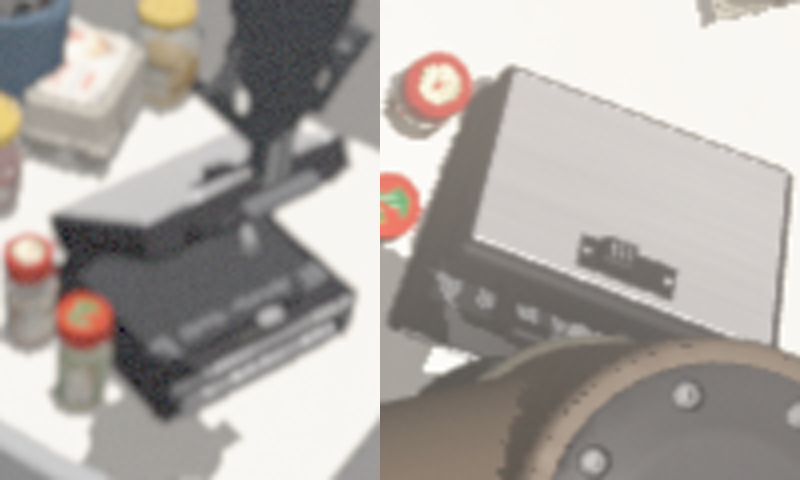

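The lid is still partly open, with its outer front edge running from (475,240) to (775,345) in the combined view. The lock pad is at about (625,250), and the tray sits flush. I'll compute the angle.

```bash
cat >> h.py <<'E'
def lidang(u,v,sd=.175,c=.037):
    o,dr=ray("top",u,v);M=np.c_[ex,ey]
    o2=np.array([*((o[:2]-O)@M),o[2]]);d2=np.array([*(dr[:2]@M),dr[2]])
    P=o2+np.linspace(.7,1.2,20000)[:,None]*d2
    r=np.hypot(P[:,0]-.085,P[:,2]-.07);i=np.argmin(abs(r-np.hypot(sd,c))+(P[:,2]<.07)*9)
    p=P[i];return p,np.arctan2(p[2]-.07,.085-p[0])-np.arctan2(c,sd)
def wp(th,sd=.15,c=.037,y=-.05,gap=0):
    c+=gap;x=.085-sd*np.cos(th)+c*np.sin(th)+.011;z=.07+sd*np.sin(th)+c*np.cos(th)-.0187
    return np.array(W(x,y,z))
E
python3 - <<'E'
from h import *
np.set_printoptions(precision=4,suppress=True)
Q=lambda x,y:(x/4+370-.4,y/4+135-.4)
for u in((95,240),(395,345)):print(lidang(*Q(*u)))
print('pad',lidang(*Q(243,248),.146,.049))
th=lidang(*Q(245,292))[1];print(th)
print('rear',[onz('top',*Q(*u),.11) for u in((133,68),(410,175))])
print('gap20',wp(th,gap=.02));p=None
for t in np.r_[np.arange(th,-.1,-.1)]:
    q=wp(t);print(round(t,2),q,'' if p is None else (q-p)/.02);p=q
E
```

```text
(array([-0.0363,  0.0891,  0.2014]), np.float64(0.6169114504378205))
(array([-0.0337, -0.0967,  0.2038]), np.float64(0.6369679363250936))
pad (array([-0.0088,  0.0032,  0.1921]), np.float64(0.5919816592950328))
0.6287612438296111
rear [array([ 0.6787, -0.1798,  0.11  ]), array([ 0.6127, -0.361 ,  0.11  ])]
gap20 [ 0.5545 -0.285   0.1856]
0.63 [ 0.5434 -0.2811  0.1694] 
0.53 [ 0.5327 -0.2775  0.1589] [-0.5342  0.1836 -0.5264]
0.43 [ 0.5231 -0.2741  0.1473] [-0.4818  0.1656 -0.5802]
0.33 [ 0.5146 -0.2712  0.1347] [-0.4247  0.1459 -0.6282]
0.23 [ 0.5073 -0.2687  0.1214] [-0.3632  0.1248 -0.6699]
0.13 [ 0.5013 -0.2667  0.1073] [-0.2982  0.1025 -0.7049]
0.03 [ 0.4967 -0.2651  0.0926] [-0.2301  0.0791 -0.7328]
-0.07 [ 0.4936 -0.264   0.0775] [-0.1598  0.0549 -0.7534]
```

>>> {"fn": "jog_arm", "kwargs": {"series": [[0.58,-0.98,0,0],[0.58,-0.98,0,0],[0.58,-0.98,0,0],[0.58,-0.98,0,0],[0.58,-0.98,0,0]]}}

```text
clock: 24.98
ee_pos: [0.4975, -0.1901, 0.2999]
tcp_rot: [3.098, -0.519, -0.001]
contact_force: [0.2, 1.3, 1.6]
width: -0.0
grasp_force: 0.0
```

>>> {"fn": "jog_arm", "kwargs": {"series": [[0.58,-0.98,0,0],[0.58,-0.98,0,0],[0.58,-0.98,0,0],[0.58,-0.98,0,0],[0.58,-0.98,0,0]]}}

```text
clock: 25.6
ee_pos: [0.5557, -0.288, 0.2998]
tcp_rot: [3.099, -0.518, -0.001]
contact_force: [0.1, 0.2, -0.3]
width: 0.0
grasp_force: 0.0
```

>>> {"fn": "jog_arm", "kwargs": {"series": [[0,0,-1,0],[0,0,-1,0],[0,0,-1,0],[0,0,-1,0],[0,0,-1,0]]}}

```text
clock: 26.22
ee_pos: [0.5553, -0.2874, 0.1992]
tcp_rot: [3.099, -0.518, -0.0]
contact_force: [0.2, 0.3, 0.4]
width: -0.004
grasp_force: 0.0
```

>>> {"fn": "jog_arm", "kwargs": {"series": [[0,0,-0.5,0],[-0.2,0.07,-0.3,0],[-0.25,0.09,-0.35,0],[-0.25,0.09,-0.35,0],[0,0,0,0]]}}

```text
clock: 26.85
ee_pos: [0.5407, -0.2813, 0.1699]
tcp_rot: [-3.099, 0.517, 0.001]
contact_force: [-0.0, 0.4, 0.5]
width: -0.001
grasp_force: 0.0
```

>>> {"fn": "jog_arm", "kwargs": {"series": [[-0.25,0.09,-0.27,0],[-0.25,0.09,-0.28,0],[-0.24,0.08,-0.29,0],[-0.24,0.08,-0.3,0],[0,0,0,0]]}}

```text
clock: 27.48
ee_pos: [0.5211, -0.2745, 0.1467]
tcp_rot: [-3.099, 0.517, 0.001]
contact_force: [0.3, 1.0, 0.7]
width: 0.005
grasp_force: 0.0
```

>>> {"fn": "jog_arm", "kwargs": {"series": [[-0.21,0.07,-0.31,0],[-0.21,0.07,-0.32,0],[-0.19,0.06,-0.33,0],[-0.18,0.06,-0.34,0],[0,0,0,0]]}}

```text
clock: 28.1
ee_pos: [0.5052, -0.2693, 0.1203]
tcp_rot: [-3.098, 0.517, 0.002]
contact_force: [0.8, 0.6, 0.4]
width: 0.001
grasp_force: 0.0
```

>>> {"fn": "jog_arm", "kwargs": {"series": [[-0.16,0.05,-0.34,0],[-0.15,0.05,-0.35,0],[-0.14,0.05,-0.35,0],[-0.12,0.04,-0.36,0],[0,0,0,0]]}}

```text
clock: 28.72
ee_pos: [0.4939, -0.2655, 0.0924]
tcp_rot: [-3.099, 0.517, 0.002]
contact_force: [-0.3, 0.1, 0.7]
width: 0.002
grasp_force: 0.0
```

>>> {"fn": "jog_arm", "kwargs": {"series": [[0,0,-0.15,0],[0,0,-0.15,0],[0,0,-0.1,0],[0,0,0,0],[0,0,0,0]]}}

```text
clock: 29.35
ee_pos: [0.4947, -0.2657, 0.0852]
tcp_rot: [3.099, -0.517, 0.0]
contact_force: [0.2, 1.0, -0.4]
width: 0.0
grasp_force: 0.0
```

>>> {"fn": "jog_arm", "kwargs": {"series": [[0,0,-0.15,0],[0,0,-0.15,0],[0,0,-0.1,0],[0,0,0,0],[0,0,0,0]]}}

```text
clock: 29.98
ee_pos: [0.4947, -0.2657, 0.0772]
tcp_rot: [3.099, -0.517, 0.0]
contact_force: [-0.9, -0.5, 0.5]
width: -0.001
grasp_force: 0.0
```

>>> {"fn": "jog_arm", "kwargs": {"series": [[0,0,-0.12,0],[0,0,-0.12,0],[0,0,0,0],[0,0,0,0],[0,0,0,0]]}}

```text
clock: 30.6
ee_pos: [0.4947, -0.2657, 0.0724]
tcp_rot: [3.099, -0.517, 0.0]
contact_force: [-0.2, 0.8, -0.5]
width: -0.002
grasp_force: 0.0
```

```bash
python3 - <<'E'
from h import *
np.set_printoptions(precision=4,suppress=True)
s=read_state();print(s['ee_pos'],s['contact_force'],s['effort'])
# predicted scene pixels of outer-face corners for several angles, left front corner
for t in(0,.1,.2,.4):
    print(t,[proj('scene',W(.085-sd*np.cos(t)+.037*np.sin(t),.103,.07+sd*np.sin(t)+.037*np.cos(t))).round(1) for sd in(.175,.007)])
g=cv2.cvtColor(C['scene']['img'],cv2.COLOR_RGB2GRAY)
print(g[140:196:2,320:372:2])
E
```

```text
[ 0.4946 -0.2657  0.0725] [-0.4723 -0.1946  0.1079] [  0.0005 -47.4343  24.0101   5.6758   0.0005   0.    ]
0 [array([352. , 171.5]), array([321.9, 141.3])]
0.1 [array([351.4, 166.9]), array([321.2, 140.6])]
0.2 [array([350.5, 161.9]), array([320.6, 139.9])]
0.4 [array([347.7, 151.4]), array([319.4, 138.9])]
[[239 239 238 219 183 167 178 190 193 194 192 193 195 194 195 195 187 156
   93  78  78  78  79  77  78  77]
 [233 239 217 106 149 190 193 192 193 193 194 195 195 195 194 179 124  87
   77  77  77  77  78  79  78  81]
 [155 208 146  31  99 177 192 193 194 195 194 194 194 188 156 105  78  78
   76  77  78  78  79  80  79  78]
 [139 132 114  21  33 105 175 195 194 194 194 194 178 126  89  76  77  77
   77  78  79  75  77  79  76  76]
 [155 106 148  41  16  33 106 175 194 194 192 178 121  78  76  75  76  78
   79  78  78  78  78  76  75  71]
 [100  69 107  29   9  13  34 103 178 189 156 105  78  77  76  75  76  76
   77  76  78  77  76  75  61  47]
 [ 50  47  32  16  13  11  15  29 103 122  92  75  75  76  76  78  77  77
   77  76  75  76  71  56  28  23]
 [ 45  69  44  14  12  14  
[... 1562 characters left out ...]
15  38 118
   92  63  67  86  99  83 118 179]
 [116 100  81  78  88  84  74  70  96 102 101  96  66  23  12  10  17  42
   66  91  76  77  99 150 227 239]
 [103 102  98  86  82  76  77  92 104 102 102 102  96  58  16  16  10  29
   69  85  75 140 210 235 241 231]
 [101 104 102 101  99  97 103 106 101 104 104 103 101  91  41  14  21  41
  105 116  98 185 237 232 205 154]
 [103 102 102 102 103 101 103 103 101 104 101 102 101  98  87  60  80 130
  210 227 180 119 159 152 107 116]
 [102 102 103 102 102 102 102 101 103 103 103 102 100 100 101  98 129 219
  222 230 234 200 156 138 156 211]
 [121 105 100 101 102 101 102 102 102 102 103 104 102 101 103 100 101 170
  220 203 237 240 236 234 235 240]]
```

>>> {"fn": "jog_arm", "kwargs": {"series": [[0,0,-0.1,0],[0,0,-0.1,0],[0,0,0,0],[0,0,0,0],[0,0,0,0]]}}

```text
clock: 31.32
ee_pos: [0.4949, -0.2659, 0.0714]
tcp_rot: [3.098, -0.515, 0.003]
contact_force: [-8.5, 7.3, 26.0]
width: -0.003
grasp_force: 13.0
```

```bash
python3 - <<'E'
from h import *
print(C['top']['img'].shape,read_state()['contact_force'])
g=cv2.cvtColor(C['scene']['img'],cv2.COLOR_RGB2GRAY)
print(g[156:182,340:358])
E
```

```text
(400, 640, 3) [-7.98043829  6.34113608 25.26715088]
[[ 45  60  71  78  85  91  85  77  77  78  77  76  76  76  76  74  74  76]
 [ 29  47  61  74  94 108  93  81  78  75  75  75  75  77  74  76  76  76]
 [ 11  28  48  67  91 110  97  85  87  82  76  74  76  78  76  77  74  76]
 [ 12  14  28  47  72  87  86  94 106  94  78  75  74  77  74  78  77  76]
 [  7  15  17  28  45  61  74  94 108  93  79  76  75  74  77  77  76  76]
 [ 11   7  14  17  29  44  60  78  89  82  76  76  78  78  76  74  79  76]
 [ 11  13  16  11  16  28  45  61  73  74  75  77  76  77  76  77  75  75]
 [ 11  11  14  12  10  18  25  44  62  69  74  76  77  76  75  78  76  77]
 [ 10  12   6  12   8  17  15  28  46  62  72  75  75  78  78  77  76  76]
 [ 11  16  11  13   8  15  12  19  29  47  63  73  78  77  76  77  77  74]
 [ 14  16  10  15  15  13  12  14  15  30  52  63  75  76  77  73  70  65]
 [  9  16  10   9  10   7  15  16  11  19  34  53  67  72  71  64  57  46]
 [ 12  11  13  13  15  12  15  12   9  15  21  36  51  59  57  45  34  28]
 [ 13  16  10  13  10  10  12   9  11  15  14  19  29  41  35  22  21  13
[... 202 characters left out ...]
 16  10  14  14  16  16]
 [  6  11  13  13  12  11  13   7  15  12  10  15  16  14  15  14  13  10]
 [ 13  14  16  12  13  11  14  12  16  16   9  14  11   8  11  15  15  13]
 [  8  16  13  13  10  17  13  15   9  12  12  14  13  12  11  20  10  12]
 [  8  13  12   9  14  12  11  15  12   8   8   7  14  10   8  13  12  14]
 [ 16  14  12  10  12  13  11  14  10  19   9  15  12   6  12  13  13  20]
 [ 28  17   9  11  12  14  12  10  15  17  15  10  13  15  18  17  33  44]
 [ 55  31  14  12  11   9  10  13  14  14  13   9  12  21  33  52  71  82]
 [ 76  54  28  16  11  13   6  14  10  12  16   9  23  50  78  96 109 105]
 [ 94  77  49  26   7  11  13  11   9   8  12  13  34  80 113 119 116 103]]
```

Contact is now firm at TCP z = 0.0715 (26 N), which matches the lid being shut with the real tip about 35 mm above the TCP. I'll lift, move left of the lock pad, and check the tray front and lid numerically.

>>> {"fn": "jog_arm", "kwargs": {"series": [[0,0,0.5,0],[0,0,1,0],[0,0,1,0],[0.28,1,0,0],[0.28,1,0,0]]}}

```text
clock: 32.05
ee_pos: [0.506, -0.2254, 0.1187]
tcp_rot: [-3.098, 0.518, -0.001]
contact_force: [0.0, -0.0, -0.1]
width: 0.002
grasp_force: 0.0
```

>>> {"fn": "jog_arm", "kwargs": {"series": [[0.28,1,0,0],[0.28,1,0,0],[0.28,1,0,0],[0,0.1,0,0],[0,0,0,0]]}}

```text
clock: 32.67
ee_pos: [0.5224, -0.1638, 0.1183]
tcp_rot: [3.099, -0.517, -0.0]
contact_force: [-1.0, -0.1, -0.3]
width: 0.002
grasp_force: 0.0
```

```bash
python3 - <<'E'
from h import *
np.set_printoptions(precision=4,suppress=True,linewidth=200)
s=read_state();p=s['ee_pos'];print(s['clock'],p,(p[:2]-O)@ex,(p[:2]-O)@ey,s['contact_force'])
g=cv2.cvtColor(C['scene']['img'],cv2.COLOR_RGB2GRAY);g0=cv2.imread('pics/scene0.png',0)
xs=np.arange(-.15,-.06,.005);print('x mm',(xs*1000).astype(int))
for y in(.095,.06,.03,0,-.03,-.06,-.08,-.095):
    uv=np.array([proj('scene',W(x,y,0)) for x in xs],np.float32)
    for im in(g0,g):print(int(y*1000),cv2.remap(im,uv[None,:,0],uv[None,:,1],1)[0])
E
```

```text
32.775 [ 0.5224 -0.1642  0.1184] -0.0614590488494149 0.053796098866950026 [-0.0353  0.8482  0.0277]
x mm [-150 -145 -139 -134 -129 -124 -119 -114 -109 -104  -99  -94  -89  -84  -79  -74  -69  -64]
95 [237 238 239 237 237 236 237 237 237 237 237 237 226 156  85  58  52  54]
95 [240 240 240 240 239 239 238 238 239 238 239 239 228 159  86  60  51  47]
60 [238 238 238 235 202 127  96 120 125  93  76  74  70  56  46  42  37  57]
60 [240 240 240 240 240 235 208 163 139 137 139 129  99  79  82  93  77  68]
30 [237 237 238 233 196 122  98 131 139 109  87  85  80  61  42  36  37  58]
30 [240 240 240 240 237 210 141 108 147 217 239 236 189 105  88 101  82  59]
0 [238 237 238 234 197 124 109 153 158 119  88  85  78  57  37  34  39  70]
0 [240 240 239 240 236 198 133 107 145 215 238 235 185 107  76  75  63  39]
-30 [237 237 238 232 190 119 118 161 155 111  88  85  78  59  39  34  34  61]
-30 [239 239 239 240 237 203 134 108 157 220 238 228 173 100  67  55  44  39]
-60 [238 238 238 232 195 116 112 159 159 115  90  84  77  54  37  34  39  63]
-60 [240 239 240 240 239 230 202 153 118 116 134 137 116  82  65  60  69  79]
-80 [238 239 238 235 198 128 114 149 140  91  64  54  51  48  38  32  37  67]
-80 [240 240 239 241 239 239 240 239 240 240 239 231 181 109  70  62  71  81]
-95 [238 239 238 238 238 231 202 183 187 180 164 133  85  52  40  31  40  81]
-95 [240 239 240 240 240 239 239 239 239 239 238 224 177 104  60  62  72  82]
```

The tray front lines up with the grill front to within about 1 mm. Next I'll lower beside the pad and push it across.

>>> {"fn": "jog_arm", "kwargs": {"series": [[0,0,-1,0],[0,0,-0.8,0],[0,0,-0.3,0],[0,0,0,0],[0,0,0,0]]}}

```text
clock: 33.4
ee_pos: [0.523, -0.1638, 0.0769]
tcp_rot: [3.099, -0.517, 0.001]
contact_force: [0.3, -0.8, -0.1]
width: -0.001
grasp_force: 0.0
```

>>> {"fn": "jog_arm", "kwargs": {"series": [[-0.08,-0.24,0,0],[-0.08,-0.24,0,0],[-0.08,-0.24,0,0],[-0.08,-0.24,0,0],[0,0,0,0]]}}

```text
clock: 34.02
ee_pos: [0.516, -0.1833, 0.0764]
tcp_rot: [3.099, -0.518, -0.0]
contact_force: [-0.6, 0.3, 0.5]
width: -0.001
grasp_force: 0.0
```

>>> {"fn": "jog_arm", "kwargs": {"series": [[-0.08,-0.24,0,0],[-0.08,-0.24,0,0],[-0.06,-0.19,0,0],[-0.06,-0.19,0,0],[0,0,0,0]]}}

```text
clock: 34.65
ee_pos: [0.5104, -0.2005, 0.0764]
tcp_rot: [3.098, -0.518, -0.0]
contact_force: [-0.4, -0.2, -0.5]
width: -0.006
grasp_force: 0.0
```

>>> {"fn": "jog_arm", "kwargs": {"series": [[-0.05,-0.14,0,0],[-0.05,-0.14,0,0],[0,0,0,0],[0,0,0,0],[0,0,0,0]]}}

```text
clock: 35.28
ee_pos: [0.509, -0.205, 0.0764]
tcp_rot: [-3.098, 0.517, -0.001]
contact_force: [1.1, 6.1, 1.3]
width: -0.002
grasp_force: 3.0
```

>>> {"fn": "jog_arm", "kwargs": {"series": [[-0.05,-0.14,0,0],[0,0,0,0],[0,0,0,0],[0,0,0,0],[0,0,0,0]]}}

```text
clock: 35.9
ee_pos: [0.5089, -0.2056, 0.0764]
tcp_rot: [-3.095, 0.517, -0.003]
contact_force: [1.2, 18.8, 2.2]
width: 0.001
grasp_force: 9.1
```

It met a hard stop exactly where the end of the lock's travel was predicted. I'll back off, rise and move clear, then verify.

>>> {"fn": "jog_arm", "kwargs": {"series": [[0.1,0.3,0,0],[0.2,0.6,0,0],[0,0,1,0],[0,0,1,0],[0,0,1,0]]}}

```text
clock: 36.52
ee_pos: [0.5136, -0.1904, 0.137]
tcp_rot: [3.098, -0.517, -0.0]
contact_force: [0.9, -0.0, 0.7]
width: -0.001
grasp_force: 0.0
```

>>> {"fn": "jog_arm", "kwargs": {"series": [[0,0,1,0],[0,0,1,0],[0,0,1,0],[-1,1,0.5,0],[-1,1,0.5,0]]}}

```text
clock: 37.15
ee_pos: [0.4731, -0.1502, 0.2166]
tcp_rot: [3.098, -0.519, -0.0]
contact_force: [-0.0, 0.4, 0.4]
width: 0.0
grasp_force: 0.0
```

>>> {"fn": "jog_arm", "kwargs": {"series": [[-0.5,1,0,0],[0,1,0,0],[0,1,0,0],[0,1,0,0],[0,1,0,0]]}}

```text
clock: 37.78
ee_pos: [0.4635, -0.0499, 0.2165]
tcp_rot: [3.098, -0.517, 0.0]
contact_force: [1.1, 1.0, -0.2]
width: 0.005
grasp_force: 0.0
```

>>> {"fn": "jog_arm", "kwargs": {"series": [[0,1,0,0],[0,1,0,0],[0,1,0,0],[0,1,0,0],[0,0,0,0]]}}

```text
clock: 38.4
ee_pos: [0.4636, 0.0303, 0.2164]
tcp_rot: [3.099, -0.515, 0.0]
contact_force: [0.6, 0.5, 0.6]
width: -0.004
grasp_force: 0.0
```

```bash
python3 - <<'E'
from h import *
np.set_printoptions(precision=4,suppress=True,linewidth=220)
s=read_state();print(s['clock'],s['ee_pos'],s['contact_force'])
g=cv2.cvtColor(C['top']['img'],cv2.COLOR_RGB2GRAY)
ys=np.arange(.04,-.06,-.004);print('y',(ys*1000).round().astype(int))
for x in(-.045,-.053,-.061,-.069):
    uv=np.array([proj('top',W(x,y,.115)) for y in ys],np.float32);print(x,cv2.remap(g,uv[None,:,0],uv[None,:,1],1)[0])
xs=np.arange(-.14,.1,.006);print('x',(xs*1000).round().astype(int))
for y in(.08,.03,-.07):
    uv=np.array([proj('top',W(x,y,.107)) for x in xs],np.float32);print(y,cv2.remap(g,uv[None,:,0],uv[None,:,1],1)[0])
for n in C:
    hsv=cv2.cvtColor(C[n]['img'],cv2.COLOR_RGB2HSV)
    m=((hsv[...,0]<8)|(hsv[...,0]>172))&(hsv[...,1]>150)&(hsv[...,2]>90)
    k,l,st,ce=cv2.connectedComponentsWithStats(m.astype(np.uint8))
    print(n,[(int(st[i,4]),ce[i].round(1)) for i in range(1,k) if st[i,4]>8])
E
```

```text
38.5 [0.4635 0.0294 0.2164] [-0.6464 -0.7996  0.2288]
y [ 40  36  32  28  24  20  16  12   8   4   0  -4  -8 -12 -16 -20 -24 -28 -32 -36 -40 -44 -48 -52 -56]
-0.045 [221 221 220 218 217 219 217 218 217 218 217 217 215 216 216 214 214 213 213 213 212 211 211 210 208]
-0.053 [221 220 217 147  79  77  74  79  80  78  76  66  79  73  78  70  79  81 107 195 213 212 212 210 210]
-0.061 [223 222 220 153 145 119  78  74  73  73  69  61  82  87  93  80  81 125 140 203 209 207 207 207 206]
-0.069 [222 221 217 133  77  74  74  75  74  74  68  64  90  76  76  74  68  73 111 203 212 210 210 209 209]
x [-140 -134 -128 -122 -116 -110 -104  -98  -92  -86  -80  -74  -68  -62  -56  -50  -44  -38  -32  -26  -20  -14   -8   -2    4   10   16   22   28   34   40   46   52   58   64   70   76   82   88   94]
0.08 [248 248 248 247 194 148 121 154  87  62 162 226 225 226 223 221 222 219 220 224 223 220 218 216 218 220 218 217 216 215 213 210 210 210 209 100  67  93 233 240]
0.03 [246 194  90  90 110 246 248 195  73  65 182 215 216 219 215 215 220 217 219 222 220 219 217 214 217 217 215 216 215 214 213 209 208 210 206  93 181 240 240 240]
-0.07 [240 241 243 243 239 240 237 166  63  69 200 208 206 206 207 207 206 208 212 208 214 212 212 212 211 211 211 213 211 212 211 207 209 210 190  71  79 142 240 239]
top [(95, array([383.8, 156.6])), (139, array([371. , 186.4]))]
scene [(26, array([113.5,  13.5])), (39, array([315.2, 151.1])), (45, array([327.7, 166.9]))]
```

The pad reads about 11 mm right of the lock plate's middle, which means it is fully across. The steel face lies flat at the shut position, and the jars haven't moved in the top view. Handing in.

```bash
python3 -c "
from bench import robot
print(robot.close_job())"
```

```text
the job is handed in; nothing more can be done
None
```

I handed the job in with the tray pushed home, the lid pushed shut and the lock pushed fully across to the right, by the camera and contact-force checks. The first tray push passed over its rim, and the fingertip once slipped off the lid's front edge (about 78 N at the wrist); both were redone, and the hand-in returned no verdict.

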